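# Put the sharpening kit away

### The arm

A 6-joint arm with a two-finger parallel gripper is mounted at the origin on the work surface. World frame = base frame: x ahead of the robot, y to its left, z up, the work surface at z = 0. Lengths are in m, angles in degrees, forces in N, time in s.
With the tool pointing down it reaches from about 0.225 to 0.875 m from the base axis. Payload 3.4 kg.
Tool frame: the origin (TCP) lies at the very end of the fingers, on their centre line; the grasp point (between the pads) lies 19 mm behind it (ctrl.hold_point_z is the distance from the TCP to the grasp point, in m); z points along the fingers, y is the line along which they close (so a half turn about z gives the same grasp; the last joint's range is limited). The gripper opens to 85 mm and grips with 20 to 120 N. Pads are 22 mm wide; open, the fingers measure 114 mm over their backs; the gripper's body (76 mm by 85 mm) begins 54 mm behind the grasp point. The pads swing forward as they close: fully open they stand 13 mm farther back than shut.
Start: joints at [-77.063, 15.808, 86.224, -0, 77.962, -6.933], TCP at [0.195, -0.541, 0.231] pointing down, gripper open.
Joint ranges: [-165.64, 165.64], [-43.16, 119.46], [12.63, 154.43], [-67.54, 247.53], [6.08, 155.33], [-154.97, 154.97]. Speed limits (degrees/s): [147.25, 147.25, 180, 180, 180, 180].

### API

Orientations are given as [roll, pitch, yaw] about the fixed x, y, z axes, in that order (R = Rz(yaw) Ry(pitch) Rx(roll)).
In Python, from bench import ctrl, open_jaws, close_gripper, kinematics, eyes gives the robot as it stands. Calls block until the motion is done:
- ctrl.reach(position, orientation): joint-space move of the TCP to a pose.
- ctrl.line_to(position, frame=None, rate=0.15): straight line of the TCP; frame=None keeps the orientation; rate is the mean speed in m/s.
- ctrl.move_joints(angles): joint-space move.
- open_jaws() and close_gripper(): open the fingers fully, or close them until they stop; the grip force is fixed at half the most.
- ctrl.sleep(seconds).
- kinematics.ik(position, orientation): joint angles nearest the present ones, or None.
- ctrl.get_state(): the state.
- eyes.snapshot(name): name is "scene" or "top" or "wrist"; returns a dict with "img" (384x512x3 uint8, red, green, blue), "range_z" (384x512 float32, m along the optical axis (not along the pixel's ray), 0 where there is no reading), "camera_matrix" (3x3 intrinsics, pixels), "cam_to_world" (4x4, takes a point from camera to world coordinates); the wrist camera has in their place "mount" (4x4, takes a point from camera to tool coordinates, whose origin is the TCP and whose axes are the flange's). Camera axes: x right, y down, z forward; pixel columns grow to the right and rows downward; lengths in m; the calibration is good to about 2 mm. A picture is of the moment at which its call begins: read the wrist's pose just before it.
A pose or a line that the arm cannot do raises ctrl.IKError and nothing moves.
- ctrl.sign_off(): hands the job in; it is judged then, once.
The state is a dict: "t": time; "joints": joint angles; "joint_vel": joint speeds; "joint_torque": joint torques, N m; "eef_pos": TCP position; "tool_rot": TCP orientation; "force": force on the tool from outside, world axes, zero at the start; "ft_torque": the same for the moment, N m; "opening": finger opening in m; "gripper_force": force on a finger pad.
Only numpy, scipy, OpenCV 4.12 (cv2) and the standard library are available. Lean on these libraries where they do the work, as an engineer would, in place of code of your own. Each camera call takes 0.05 s, during which the arm holds its last target. There are 200 camera calls.

### The job

Put the sharpening kit away: lay the largest stone on the wooden tray between its end cleats, then the middle stone centred on it, then the smallest stone centred on top, all three lying flat and lengthwise with the tray. Also (at any time) take the steel lapping plate out of its drying block and slide it on edge down into the guides of the rack until it rests on the bottom. The stones and plate are brittle, so set each down rather than dropping it; leave the mallet, chisel and oil jar where they are.

Things in the scene. Friction and masses are not known exactly. Their poses are not given: they have to be found in the camera images.
- stone_large: largest grey sharpening stone, loose, lying flat: 110 long (its x) x 52 wide (its y) x 30 high (z) mm. Origin: centre of its underside. About 0.4 kg.
- stone_middle: middle grey sharpening stone, loose, lying flat: 92 (x) x 44 (y) x 22 (z) mm. Origin: centre of its underside. About 0.2 kg.
- stone_small: smallest grey sharpening stone, loose, lying flat: 74 (x) x 36 (y) x 16 (z) mm. Origin: centre of its underside. About 0.1 kg.
- plate: flat steel lapping plate, loose, 100 long (x) x 6 thick (y) x 70 high (z) mm, at the start standing upright on its long edge in the slot of the drying block, its upper 52 mm bare (its top 82 mm above the bench). Origin: centre of its lower edge. Either way round will do in the rack. About 0.3 kg.
- tray: fixed dark wooden tray for the stones: a board 152 (x) x 64 (y) mm, its flat floor 12 mm above the bench, with a cleat 12 mm wide and 10 mm high across each end (128 mm clear between the cleats); its long sides are open. Origin: centre of its underside, on the bench.
- rack: fixed pale wooden rack: base 140 (x) x 70 (y) x 12 mm with a grooved post at either end (86 mm between posts), grooves facing along x. Slot for the plate 9 mm wide (y), 106 mm long (x), over the origin; straight from 12 to 52 mm above the bench, then aluminium lips flare (35 deg) to 66 mm, mouth 27 mm wide. Origin: centre of underside. Seated plate: lower edge 12 mm above origin.
- block: fixed low drying block of mid-brown wood, 130 (x) x 60 (y) x 30 (z) mm, with a slot 8 mm wide along its whole length (x) and 18 mm deep, in which the plate stands at the start. Origin: centre of its underside, on the bench.
- mallet: bystander, to be left alone: wooden mallet lying on the bench, handle along its x (toward -x), head 68 mm thick. Origin on the bench below the middle of the handle.
- chisel: bystander, to be left alone: chisel lying along its x, 250 mm long, 26 mm high. Origin on the bench below its middle.
- oil: bystander, to be left alone: small amber oil jar, 52 mm in diameter, 100 mm high. Origin: centre of its underside.
Mind the look-alikes: they are no part of the job. Of the things shaped like the plate, the steel one is meant.

How it is judged:
By the outcome, as a careful person would: the job done as asked, in the order asked, and still so for the second after the job is handed in, with the robot touching nothing.
It also fails if it takes over 125 s, if anything falls off the work surface, if the arm or the gripper's body presses on something with over 40 N, if the wrist force passes 120 N, or if a joint passes its speed limit or range.

## Working session

There is one attempt and no reset: what is moved stays moved. The work goes in short steps, each a Python script; the robot and the scene stay as the last script left them, time stands still between calls to the robot, and variables do not carry over. Pictures are saved under pics/ and viewed, at most 14 in all, crops included, and the job is handed in when it is done.

```bash
ls; mkdir -p pics
python3 - <<'E'
from bench import ctrl, eyes
import numpy as np, cv2
for n in ("top","scene"):
    s=eyes.snapshot(n); np.savez(f"pics/{n}0.npz",**s)
    cv2.imwrite(f"pics/{n}0.png",cv2.resize(s["img"][:,:,::-1],(800,600),interpolation=cv2.INTER_CUBIC))
    print(n,s["camera_matrix"],s["cam_to_world"])
print(ctrl.get_state())
E
```

```text
pics
top [[378.8967041    0.         256.22617942]
 [  0.         378.8967041  194.33920899]
 [  0.           0.           1.        ]] [[ 0.01772773 -0.9961329   0.08605216  0.51876019]
 [-0.99978789 -0.01856339 -0.00892064 -0.0036211 ]
 [ 0.01048356 -0.08587576 -0.9962507   1.16939864]
 [ 0.          0.          0.          1.        ]]
scene [[453.97326573   0.         252.45934219]
 [  0.         453.97326573 197.40075835]
 [  0.           0.           1.        ]] [[ 8.08651350e-01  4.33229578e-01 -3.97988852e-01  1.13506296e+00]
 [ 5.88287208e-01 -5.94273306e-01  5.48413530e-01 -7.47760389e-01]
 [ 1.07481117e-03 -6.77607092e-01 -7.35423330e-01  1.03677384e+00]
 [ 0.00000000e+00  0.00000000e+00  0.00000000e+00  1.00000000e+00]]
{'t': 0.1, 'joints': array([-7.70659488e+01,  1.58429760e+01,  8.62875146e+01,  6.50422215e-04,
        7.79644387e+01, -6.93375847e+00]), 'joint_vel': array([-0.01034507, -0.1075651 , -0.2800618 , -0.04570264, -0.05471797,
        0.06360461]), 'joint_torque': array([ 2.42426075e-03, -4.17699230e+01, -2.46403939e+01, -1.08785190e-05,
        5.69731928e-03, -2.12164912e-05]), 'eef_pos': array([ 0.1952954 , -0.5403061 ,  0.23053956]), 'tool_rot': array([-1.79905842e+02, -1.20912771e-02,  1.98676636e+01]), 'force': array([-0.51752567,  0.90335608, -0.17667146]), 'ft_torque': array([0.0130427 , 0.02549367, 0.0212767 ]), 'gripper_force': 0.0, 'opening': 0.08519794753488419}
```

View pics/top0.png

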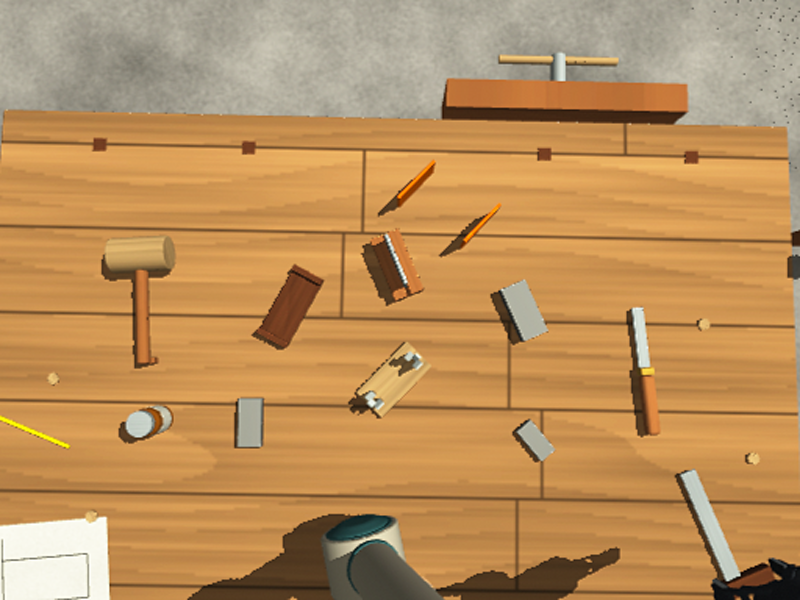

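View pics/scene0.png

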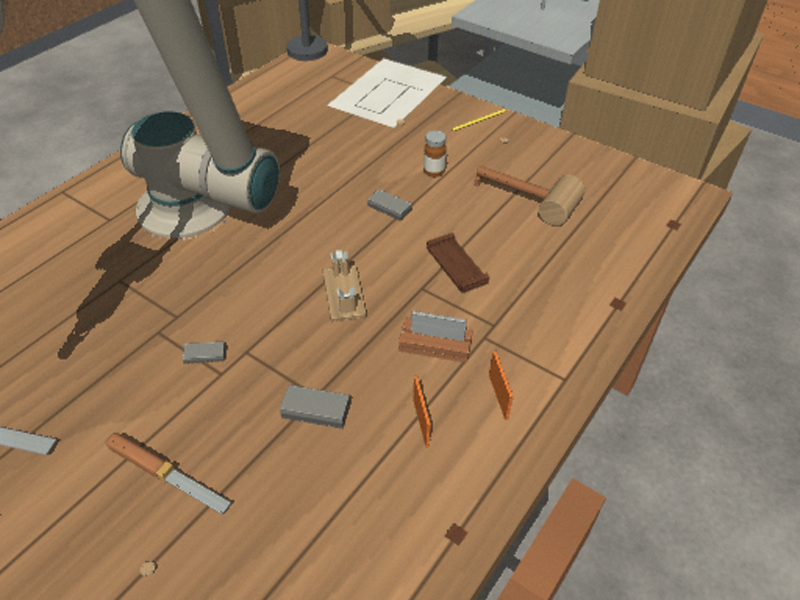

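Top view (800×600 px): large stone (522,310), middle (250,423), small (533,440), tray (290,307), rack (393,380). Plate candidates: the grey steel one standing in the block (400,262), and two orange upright ones (415,183) and (480,225). I choose the steel one in the block. Jar (148,423), mallet (140,300), chisel (643,370); another grey blade is at (707,525).

```bash
cat > vis.py <<'E'
import numpy as np, cv2
def cloud(s,T=None):
    K=s["camera_matrix"]; T=s["cam_to_world"] if T is None else T
    z=s["range_z"]; v,u=np.mgrid[:z.shape[0],:z.shape[1]]
    P=np.stack([(u-K[0,2])/K[0,0]*z,(v-K[1,2])/K[1,1]*z,z],-1)@T[:3,:3].T+T[:3,3]
    P[z<=0]=np.nan
    return P
def rect(xy):
    """minAreaRect in m: centre, (long, short), yaw of the long side in deg"""
    c,(w,h),a=cv2.minAreaRect((xy*1000).astype(np.float32))
    if w<h: w,h,a=h,w,a+90
    return np.round(c,1),np.round((w,h),1),round((a+90)%180-90,1)
E
python3 - <<'E'
import numpy as np,cv2
from vis import *
s=dict(np.load("pics/top0.npz")); P=cloud(s)
s2=dict(np.load("pics/scene0.npz")); Q=cloud(s2).reshape(-1,3)
P1=P.reshape(-1,3)
t=P[:,:,2][150:330,180:330]; print("table z",np.nanmedian(t), np.nanmedian(Q[(abs(Q[:,2])<.02)][:,2]))
# centre px (800 scale), half box, zlo, zhi
for n,u,v,r,lo,hi in [("large",522,310,40,.022,.04),("mid",250,423,35,.014,.03),("small",533,440,32,.009,.025),
  ("tray",290,307,50,.006,.018),("traycleat",290,307,50,.018,.03),("rackbase",393,380,52,.006,.018),("racktop",393,380,52,.045,.08),("blocktop",395,266,45,.022,.037),("plate",395,266,45,.06,.095)]:
    f=.64; sub=P[int((v-r)*f):int((v+r)*f),int((u-r)*f):int((u+r)*f)].reshape(-1,3)
    c=np.nanmean(sub,0)
    for nm,X in (("top",sub),("scene",Q[(np.abs(Q[:,:2]-c[:2])<.09).all(1)])):
        X=X[(X[:,2]>lo)&(X[:,2]<hi)]
        if len(X)>5: print(n,nm,len(X),"z",np.round(np.median(X[:,2])*1000,1),"mean",np.round(X[:,:2].mean(0)*1000,1),*rect(X[:,:2]))
im=s2["img"][160:270,180:340]; im2=s["img"][90:280,140:370]
cv2.imwrite("pics/crop1.png",np.vstack([cv2.resize(im[:,:,::-1],(560,385),interpolation=2)]))
E
```

```text
table z 3.362963382935735e-05 0.00025836542904744686
large top 636 z 29.9 mean [ 609.3 -252.8] [ 610.  -253.2] [109.9  52.9] 24.2
large scene 717 z 30.0 mean [ 608.3 -255.8] [ 606.3 -254.1] [111.4  56.8] 25.1
mid top 471 z 21.5 mean [385.7 269.8] [385.9 270.6] [89.4 44.7] 0.6
mid scene 253 z 21.4 mean [383.9 266.4] [382.  269.8] [95.6 50.9] 1.3
small top 302 z 15.6 mean [ 360.  -278.3] [ 360.  -278.3] [73.8 36.4] 41.2
small scene 287 z 16.0 mean [ 358.1 -281.4] [ 356.1 -279.8] [74.6 42.9] 42.8
tray top 904 z 11.7 mean [610.2 201.7] [618.5 204.3] [195.4 176. ] -86.4
tray scene 594 z 11.6 mean [606.  198.7] [600.1 185.6] [153.6 101.6] -26.3
traycleat top 163 z 22.1 mean [611.3 201.6] [610.4 201.5] [151.6  63.1] -27.3
traycleat scene 117 z 21.3 mean [611.2 196.7] [607.  200.5] [157.8  65.3] -26.8
rackbase top 913 z 11.6 mean [473.5  -4.3] [469.1 -24.5] [175.5 148.7] 80.8
rackbase scene 581 z 12.0 mean [470.6  -8.2] [481.3   1. ] [173.9 150.8] -15.9
racktop top 142 z 59.8 mean [471.6  -3.2] [471.9  -3.3] [129.   32.9] -44.1
racktop scene 143 z 57.3 mean [469.2  -4.6] [468.2  -3.5] [130.7  32.9] -43.7
blocktop top 709 z 29.9 mean [694.   -4.6] [694.8  -4.6] [129.6  59.8] 23.5
blocktop scene 525 z 29.4 mean [696.3 -16. ] [691.8  -7.4] [130.5  63.7] 23.9
plate top 85 z 81.1 mean [696.2  -3.4] [697.3  -3.4] [99.   6.2] 23.4
plate scene 221 z 73.7 mean [695.2  -4.9] [694.3  -3.9] [98.5 13.2] 23.4
```

View pics/crop1.png

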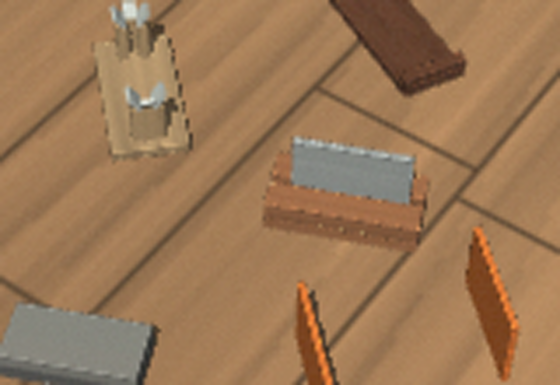

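The close crop shows the steel grey plate standing in the brown block at (353,170). The orange upright plates at (310,330) and (490,300) are the decoys. Next I'll write helpers and take a wrist look over the large stone.

```bash
cat > rob.py <<'E'
from bench import ctrl, open_jaws, close_gripper, kinematics, eyes
from scipy.spatial.transform import Rotation as R
import numpy as np, cv2
from vis import *
def yawnear(yaw):
    """yaw or yaw+-180, whichever moves the last joint least; None-safe"""
    s=ctrl.get_state(); p=s["eef_pos"]
    return yaw
def hover(x,y,z,yaw):
    best=None
    j0=ctrl.get_state()["joints"]
    for a in (yaw,yaw+180,yaw-180):
        q=kinematics.ik([x,y,z],[180,0,a])
        if q is not None and abs(q[5])<140:
            c=np.abs(np.array(q)-j0).max()
            if best is None or c<best[0]: best=(c,a)
    ctrl.reach([x,y,z],[180,0,best[1]]); return best[1]
def look(x,y,zlo,zhi,r=.09,save=None):
    """wrist camera: points with zlo<z<zhi within r of x,y"""
    st=ctrl.get_state(); s=eyes.snapshot("wrist")
    T=np.eye(4); T[:3,:3]=R.from_euler("xyz",st["tool_rot"],degrees=True).as_matrix(); T[:3,3]=st["eef_pos"]
    P=cloud(s,T@s["mount"]).reshape(-1,3)
    if save: cv2.imwrite(f"pics/{save}.png",s["img"][:,:,::-1])
    m=(P[:,2]>zlo)&(P[:,2]<zhi)&(np.hypot(P[:,0]-x,P[:,1]-y)<r)
    return P[m]
def rep(tag):
    s=ctrl.get_state(); print(tag,"t%.1f"%s["t"],"p",np.round(s["eef_pos"]*1000,1),"rot",np.round(s["tool_rot"],1),"F",np.round(s["force"],1),"op %.1f"%(s["opening"]*1000),"gf %.0f"%s["gripper_force"])
E
python3 - <<'E'
from rob import *
print(ctrl.hold_point_z)
hover(.610,-.253,.22,24.2); rep("hov")
X=look(.61,-.253,.022,.04,save="w1"); print(len(X),np.median(X[:,2]),rect(X[:,:2]))
s=eyes.snapshot("wrist"); print(s["mount"].round(3)); rep("")
E
```

```text
0.0187
hov t1.9 p [ 609.4 -254.1  220.1] rot [180.    0.   24.1] F [-0.4  0.9 -0.1] op 85.7 gf 0
5662 0.029537616883910073 (array([ 608.6, -252.2]), array([110.1,  52.2]), 24.4)
[[ 0.001 -0.966 -0.257  0.065]
 [ 1.     0.001 -0.001 -0.001]
 [ 0.001 -0.257  0.966 -0.142]
 [ 0.     0.     0.     1.   ]]
 t2.0 p [ 609.4 -254.2  220.1] rot [180.    0.   24.1] F [ 0.1  0.4 -0.3] op 85.5 gf 0
```

View pics/w1.png

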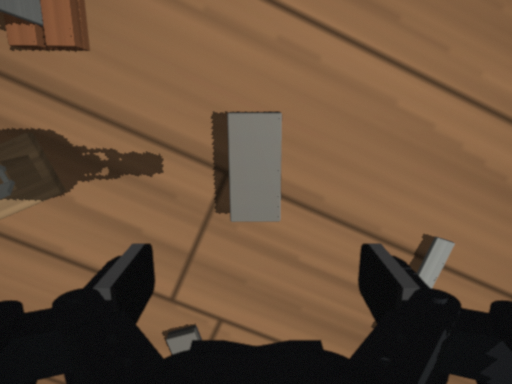

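The wrist view shows the large stone at (255,166) between the open fingers, agreeing with the top camera to 1.5 mm. I'll grasp it now.

Run:
```python
from rob import *
x,y=.6086,-.2522
ctrl.line_to([x,y,.06],rate=.25); ctrl.line_to([x,y,.005],rate=.08); rep("down")
close_gripper(); rep("closed")
ctrl.line_to([x,y,.15],rate=.15); rep("lift")
yaw=hover(.6104,.2015,.24,-27.3); ctrl.sleep(.3); rep("tray")
X=look(.6104,.2015,.0175,.03,r=.1,save="w2"); print(yaw,len(X),np.median(X[:,2]),X[:,:2].mean(0),rect(X[:,:2]))
```

```text
down t3.7 p [ 609.  -252.4    5.2] rot [180.   -0.   24.2] F [ 1.2  0.5 -0.1] op 85.5 gf 0
closed t4.1 p [ 609.3 -252.6    5.9] rot [ 1.799e+02 -1.000e-01  2.420e+01] F [-0.2 -1.   4.6] op 50.6 gf 66
lift t5.2 p [ 607.7 -251.7  148.6] rot [-1.799e+02  1.000e-01  2.420e+01] F [ 0.4  0.3 -2.7] op 50.8 gf 65
tray t7.2 p [610.6 200.9 239.9] rot [-180.    -0.   152.6] F [-0.5  0.5 -3.4] op 51.0 gf 65
152.7 743 0.021620731086066103 [0.54651463 0.23605429] (array([546.7, 236.5]), array([63.3, 10.8]), 62.7)
```

View pics/w2.png

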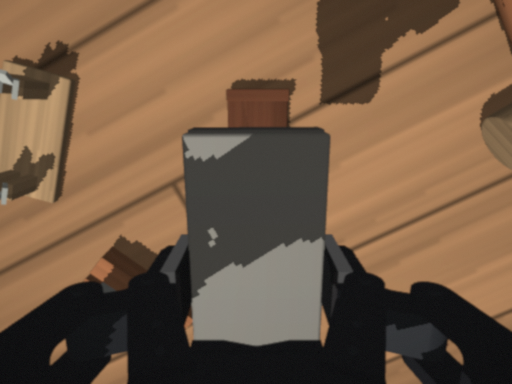

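The held stone is level and straight in the pads. The tray's far cleat shows at (260,105), and tray yaw −27.3 is confirmed. Next is a guarded set-down.

```bash
cat >> rob.py <<'E'
def setdown(x,y,z0,z1,df=6,step=.001):
    """lower from z0 by small steps until the tool feels df N more from below, at the latest to z1"""
    ctrl.line_to([x,y,z0],rate=.1); ctrl.sleep(.3); f0=ctrl.get_state()["force"][2]; z=z0
    while z>z1:
        z-=step; ctrl.line_to([x,y,z],rate=.02)
        f=ctrl.get_state()["force"][2]
        if f-f0>df: break
    print("contact dF %.1f cmd z %.1f"%(f-f0,z*1000)); rep("set")
E
python3 - <<'E'
from rob import *
x,y=.6097,.2028
ctrl.line_to([x,y,.06],rate=.2)
setdown(x,y,.022,.0145)
open_jaws(); rep("open")
ctrl.line_to([x,y,.22],rate=.25); ctrl.sleep(.2); rep("up")
for zs in ((.036,.05),(.0175,.03),(.007,.0165)):
    X=look(x,y,*zs,r=.1,save="w3"); print(len(X),np.median(X[:,2]),rect(X[:,:2]))
E
```

```text
contact dF 8.1 cmd z 17.0
set t10.4 p [609.8 202.8  18. ] rot [180.    0.  152.7] F [-1.7 -1.1  4.9] op 50.5 gf 66
open t10.8 p [609.8 202.8  16.8] rot [180.    0.  152.7] F [-0.1 -0.2 -0.2] op 85.6 gf 0
up t12.0 p [608.9 202.6 218.1] rot [-179.9   -0.2  152.7] F [ 0.   0.  -0.6] op 85.5 gf 0
6109 0.041624366047317396 (array([609.5, 204. ]), array([109.4,  52.1]), -27.0)
1550 0.021538889946212864 (array([608.8, 203.8]), array([151. ,  63.9]), -27.2)
1366 0.011483698315406382 (array([609.4, 203.6]), array([129.4,  64.1]), -27.3)
```

View pics/w3.png

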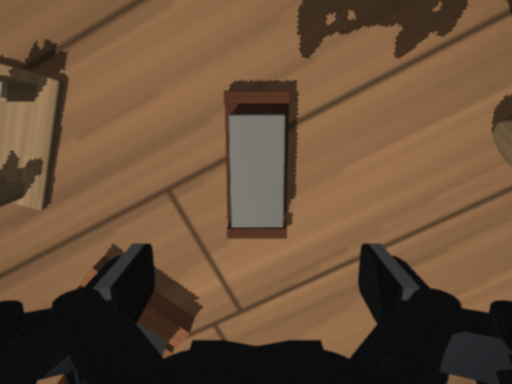

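The large stone at (257,170) is centred between the cleats within 1 mm. Next: the middle stone.

```bash
cat >> rob.py <<'E'
def unbias(c):
    a=np.radians(ctrl.get_state()["tool_rot"][2]); b=np.array([.0008,.0009])
    return np.array(c)-b[0]*np.array([np.cos(a),np.sin(a)])-b[1]*np.array([np.sin(a),-np.cos(a)])
def pick(x,y,yaw,zlo,zhi,zg,save=None):
    hover(x,y,.22,yaw); ctrl.sleep(.2)
    c,wh,a=rect(look(x,y,zlo,zhi,r=.07,save=save)[:,:2]); x,y=unbias(c/1000); print("seen",c,wh,a,"go",x,y)
    yw=ctrl.get_state()["tool_rot"][2]; d=(a-yw+90)%180-90
    ctrl.reach([x,y,.08],[180,0,yw+d]); ctrl.line_to([x,y,zg],rate=.08); rep("down")
    close_gripper(); ctrl.sleep(.1); rep("closed"); z=ctrl.get_state()["eef_pos"][2]
    ctrl.line_to([x,y,.2],rate=.2); rep("lift"); return z
E
python3 - <<'E'
from rob import *
z=pick(.3859,.2706,.6,.014,.03,.005)
x,y=.6098,.2028
hover(x,y,.2,-27.1); ctrl.sleep(.1); rep("over")
ctrl.line_to([x,y,.09],rate=.2)
setdown(x,y,.042+z+.004,.042+z-.004,df=5)
open_jaws(); rep("open")
ctrl.line_to([x,y,.25],rate=.25); ctrl.sleep(.2); rep("up")
for zs in ((.058,.075),(.036,.05)):
    X=look(x,y,*zs,r=.1,save="w4"); print(len(X),np.median(X[:,2]),rect(X[:,:2]))
E
```

```text
seen [382.9 272.8] [91.9 44. ] 1.2 go 0.3837081176985145 0.2719072817995875
down t15.0 p [384.1 272.1   5.4] rot [ 1.800e+02  1.000e-01 -1.788e+02] F [ 0.4  0.  -0.1] op 85.1 gf 0
closed t15.6 p [384.  272.    5.6] rot [ 180.     0.  -178.8] F [-0.9  0.7  4.5] op 42.8 gf 62
lift t16.7 p [382.8 271.4 198.7] rot [-1.799e+02 -1.000e-01 -1.788e+02] F [ 0.6  0.3 -1.3] op 43.0 gf 61
over t17.7 p [608.  203.8 200.2] rot [-1.80e+02 -1.00e-01  1.53e+02] F [-1.   0.2 -3.3] op 43.0 gf 61
contact dF 7.1 cmd z 46.6
set t20.5 p [610.  202.8  47.6] rot [180.    0.  152.9] F [-1.7 -0.5  4.6] op 42.2 gf 62
open t21.0 p [609.8 202.8  46.4] rot [-180.    -0.   152.9] F [ 0.4 -0.4  0.8] op 85.3 gf 0
up t22.2 p [609.1 202.6 248.1] rot [-179.9   -0.2  152.9] F [0.  0.2 0. ] op 85.6 gf 0
4116 0.06357320402281785 (array([609. , 204.3]), array([90.9, 44. ]), -26.9)
1053 0.041469077850144864 (array([609.4, 203.9]), array([110.2,  52. ]), -27.1)
```

View pics/w4.png

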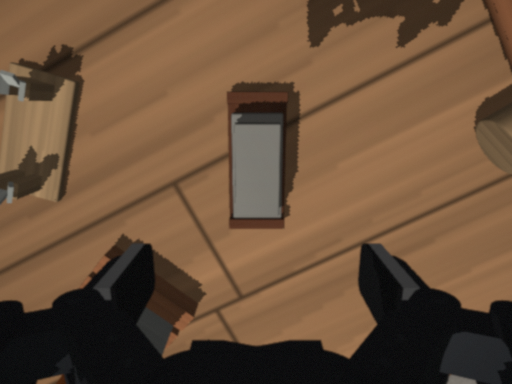

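The middle stone at (257,170) is centred on the large one within 0.5 mm. Next: the small stone.

Run:
```python
from rob import *
z=pick(.360,-.2783,41.2,.009,.025,.004)
x,y=.6098,.2028
hover(x,y,.22,-27.1); ctrl.sleep(.1); rep("over")
ctrl.line_to([x,y,.11],rate=.2)
setdown(x,y,.064+z+.004,.064+z-.004,df=4)
open_jaws(); rep("open")
ctrl.line_to([x,y,.27],rate=.25); ctrl.sleep(.2); rep("up")
for zs in ((.0755,.09),(.058,.07),(.036,.05)):
    X=look(x,y,*zs,r=.1,save="w5"); print(len(X),np.median(X[:,2]),rect(X[:,:2]))
```

```text
seen [ 358.8 -277.7] [73.9 35.8] 41.5 go 0.3576050840068755 -0.2775510846905944
down t26.2 p [ 357.9 -277.9    4.4] rot [179.9  -0.   41.5] F [-0.5  0.3  0. ] op 85.4 gf 0
closed t26.8 p [ 357.9 -277.9    4.6] rot [179.9  -0.   41.5] F [ 0.1 -0.5  5.3] op 34.4 gf 60
lift t28.0 p [ 356.9 -276.8  198.8] rot [-179.9    0.    41.5] F [-0.3 -0.2 -1. ] op 34.3 gf 60
over t30.0 p [610.  201.5 220.1] rot [-180.     0.   152.8] F [-0.2 -0.1 -0.6] op 34.4 gf 60
contact dF 6.7 cmd z 67.6
set t32.8 p [610.  202.8  68.6] rot [180.    0.  152.9] F [-1.9 -0.9  5.9] op 34.4 gf 61
open t33.4 p [609.8 202.8  67.4] rot [-180.    -0.   152.9] F [-1.1  0.3  0.4] op 85.4 gf 0
up t34.5 p [609.1 202.6 268.1] rot [-179.9   -0.2  152.9] F [ 0.  -0.8  0.1] op 85.3 gf 0
2665 0.07955303085290594 (array([609.3, 204.4]), array([73.7, 35.6]), -27.3)
1045 0.06344639571084171 (array([609.2, 204.3]), array([91.9, 44.1]), -27.1)
910 0.0414853213178652 (array([609.9, 203.8]), array([109.5,  52.1]), -27.0)
```

View pics/w5.png

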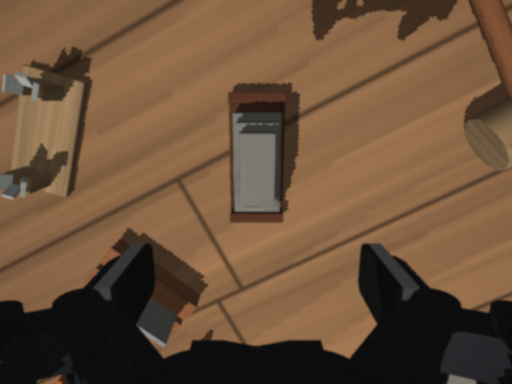

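All three stones are stacked and concentric at (257,165). Next come views of the rack, and then the plate.

Run:
```python
from rob import *
hover(.4718,-.0032,.25,-44.1); ctrl.sleep(.2); rep("rack")
for zs,r in (((.006,.018),.076),((.054,.075),.08),((.0615,.075),.08)):
    X=look(.4718,-.0032,*zs,r=r,save="w6"); c,wh,a=rect(X[:,:2]); print(len(X),np.median(X[:,2]),c,wh,a,"unb",unbias(c/1000))
    # in-frame halves
    if zs[0]>.05:
        al=np.radians(-44); d=np.array([np.cos(al),np.sin(al)]); s=(X[:,:2]-c/1000)@d
        e=[X[s<0][:,:2].mean(0),X[s>0][:,:2].mean(0)]; e=[np.array(rect(X[m][:,:2])[0]) for m in (s<0,s>0)]; v=e[1]-e[0]; print("ends",e,np.degrees(np.arctan2(v[1],v[0])))
hover(.697,-.0034,.25,23.4); ctrl.sleep(.2); rep("plate")
for zs in ((.074,.095),(.022,.037)):
    X=look(.697,-.0034,*zs,r=.08,save="w7"); c,wh,a=rect(X[:,:2]); print(len(X),np.median(X[:,2]),c,wh,a,"unb",unbias(c/1000))
a=cv2.imread("pics/w6.png"); b=cv2.imread("pics/w7.png")
cv2.imwrite("pics/w67.png",np.hstack([a[:,60:450],b[:,60:450]]))
```

```text
rack t35.9 p [472.8  -2.4 250. ] rot [180.   0. 136.] F [ 0.5  0.  -0.4] op 85.3 gf 0
6359 0.011566516065860177 [470.4  -1.3] [139.3  70. ] -43.6 unb [ 0.47035    -0.00250312]
1094 0.06133417274507946 [470.3  -1.5] [130.6  33.8] -43.4 unb [ 0.47024986 -0.00270312]
ends [array([431.1,  35.8]), array([509.5, -38.6])] -43.50045296202238
527 0.06339577116657152 [470.4  -1.9] [129.7  33.6] -43.3 unb [ 0.47034955 -0.0031031 ]
ends [array([431.1,  35.5]), array([509.5, -38.7])] -43.423449944816284
plate t37.2 p [696.3  -3.4 250.8] rot [-180.     0.  -156.6] F [-0.1 -0.9 -0.6] op 85.5 gf 0
640 0.08162446690990305 [695.5  -1.7] [100.    5.4] 23.6 unb [ 0.69659145 -0.00220867]
5770 0.02964597769004465 [692.8  -2.5] [129.9  60.1] 23.6 unb [ 0.69389145 -0.00300866]
```

View pics/w67.png

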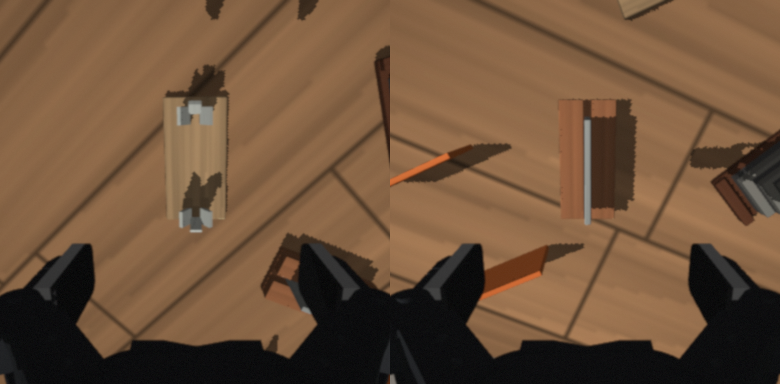

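Rack slot at (196,165) in the left half and plate at (587,172) in the right half, both measured. Now I'll grasp the plate.

Run:
```python
from rob import *
x,y=.6966,-.0022
ctrl.reach([x,y,.13],[180,0,-156.4]); ctrl.line_to([x,y,.039],rate=.1); rep("down")
close_gripper(); ctrl.sleep(.1); rep("closed")
ctrl.line_to([x,y,.12],rate=.1); ctrl.line_to([x,y,.2],rate=.2); rep("lift")
rx,ry=.4703,-.0026
hover(rx,ry,.2,-43.5); ctrl.sleep(.3); rep("over")
ctrl.line_to([rx,ry,.11],rate=.15); ctrl.sleep(.2); rep("low")
X=look(rx,ry,.1,.18,r=.07,save="w8"); print(len(X),X.min(0),X.max(0),rect(X[:,:2]))
```

```text
down t39.0 p [697.3  -2.3  39.8] rot [-1.800e+02  1.000e-01 -1.564e+02] F [ 0.4  0.9 -0.8] op 85.4 gf 0
closed t39.8 p [696.8  -2.3  39.2] rot [-180.     0.  -156.4] F [ 0.1  0.2 -0.1] op 5.4 gf 59
lift t41.3 p [695.9  -2.1 198.8] rot [ 1.799e+02 -1.000e-01 -1.564e+02] F [-0.4  0.1 -4.2] op 4.9 gf 59
over t42.6 p [471.   -2.7 199.8] rot [-180.    -0.   136.5] F [ 0.2 -0.3 -3. ] op 5.3 gf 58
low t43.6 p [471.2  -2.7 111. ] rot [1.799e+02 1.000e-01 1.365e+02] F [-0.5  0.5 -4.3] op 5.1 gf 58
21999 [ 0.42755038 -0.03725664  0.1001406 ] [0.50448372 0.04195323 0.1799991 ] (array([466.6,   2.8]), array([82.6, 72.7]), 85.6)
```

View pics/w8.png

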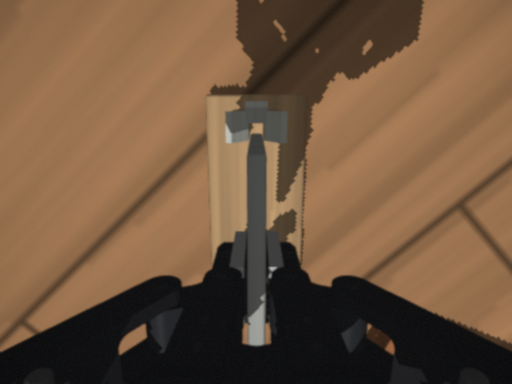

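The plate at (257,200) lies in line with the slot at (257,125). I'll lower it under force watch.

Run:
```python
from rob import *
rx,ry=.4703,-.0026
f0=ctrl.get_state()["force"]; z=.11; ok=True
while z>.034:
    z-=.002 if z>.044 else .001
    ctrl.line_to([rx,ry,z],rate=.03); s=ctrl.get_state(); f=s["force"]-f0
    if abs(f[2])>4 or np.hypot(*f[:2])>4: print("z %.1f"%(z*1000),np.round(f,1),s["eef_pos"].round(4))
    if f[2]>8: break
rep("end")
```

```text
z 38.0 [-1.6  0.3 10.2] [ 0.4706 -0.0026  0.0391]
end t53.4 p [470.6  -2.6  39.1] rot [180.    0.  136.5] F [-1.3  0.7  7.1] op 5.5 gf 60
```

Seated at exactly the expected height (39.1 against 39.2 at the pick) with no side force. I'll release, retreat and check.

Run:
```python
from rob import *
rx,ry=.4703,-.0026
open_jaws(); ctrl.sleep(.2); rep("open")
ctrl.line_to([rx,ry,.25],rate=.15); ctrl.sleep(.2)
X=look(rx,ry,.074,.1,r=.07,save="w9"); print(len(X),np.median(X[:,2]),rect(X[:,:2]))
ctrl.reach([.40,-.25,.3],[180,0,136.5])
s=eyes.snapshot("top"); cv2.imwrite("pics/top1.png",cv2.resize(s["img"][:,:,::-1],(800,600),interpolation=2))
P=cloud(s).reshape(-1,3)
for zs in ((.0755,.09),(.058,.07),(.036,.05)):
    m=(P[:,2]>zs[0])&(P[:,2]<zs[1])&(np.hypot(P[:,0]-.61,P[:,1]-.202)<.08); print(m.sum(),rect(P[m][:,:2]))
rep("end")
```

```text
open t54.3 p [470.3  -2.6  38. ] rot [180.    0.  136.5] F [ 0.7 -0.1  0.5] op 85.4 gf 0
731 0.08150895903465238 (array([469.6,  -0.9]), array([99.2,  5.8]), -43.5)
315 (array([611. , 201.6]), array([73.9, 36.1]), -28.3)
139 (array([611.1, 202. ]), array([92. , 44.5]), -27.7)
169 (array([611.3, 201.5]), array([109.7,  52.6]), -27.0)
end t57.2 p [ 400.3 -248.8  299.7] rot [ 1.800e+02 -1.000e-01  1.366e+02] F [-0.2 -0.6 -0.1] op 85.0 gf 0
```

View pics/top1.png

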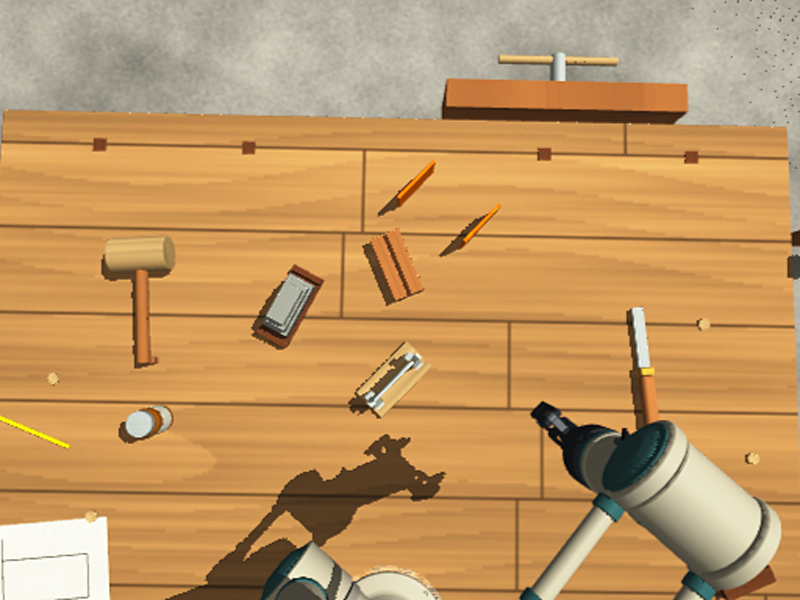

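The final top view shows the three stones stacked on the tray (290,305) and the plate seated in the rack (393,378) with its top at 81.5 mm. The bystanders look unmoved.

```bash
python3 -c "
from bench import ctrl; print(ctrl.sign_off())"
```

```text
the job is handed in; nothing more can be done
None
```

The job is handed in: all three stones are stacked flat, centred and lengthwise on the tray, and the steel plate rests on the bottom of the rack, done in about 57 s with the mallet, chisel and oil jar untouched.

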